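Photograph the sample heels on the shoemaker's photo board

ROBOT

A 6-joint arm with a two-finger parallel gripper is mounted at the origin on the work surface. World frame = base frame: x ahead of the robot, y to its left, z up, the work surface at z = 0. Lengths are in mm, angles in degrees, forces in N, time in s.
With the tool pointing down it reaches from about 350 to 850 mm from the base axis. Payload 8.1 kg.
Tool frame: the origin (TCP) lies at the very end of the fingers, on their centre line; the grasp point (between the pads) lies 19 mm behind it; z points along the fingers, y is the line along which they close (so a half turn about z gives the same grasp; the last joint's range is limited). The gripper opens to 85 mm and grips with 20 to 120 N. Pads are 22 mm wide; open, the fingers measure 114 mm over their backs; the gripper's body (76 mm by 85 mm) begins 54 mm behind the grasp point. The pads swing forward as they close: fully open they stand 13 mm farther back than shut.
Start: joints at [68.388, 7.471, 85.268, -0, 87.261, -4.893], TCP at [172.584, 574.648, 231.292] pointing down, gripper open.
Joint ranges: [-169.43, 169.43], [-51.17, 129.36], [1.28, 143.12], [-76.62, 256.62], [0, 156.53], [-152.29, 152.29]. Speed limits (degrees/s): [136.94, 136.94, 159.86, 180, 180, 180].

INTERFACE

Orientations are given as [roll, pitch, yaw] about the fixed x, y, z axes, in that order (R = Rz(yaw) Ry(pitch) Rx(roll)).
In Python, from bench import * gives the robot as it stands.
- The arm moves only by the tool play_rows, never from a script. Its argument "increments" is a list of rows, each a list of 3 entries, a list of its own where there are three numbers: the gripper's target within -1 to 1 (fully open at 1, half-way at 0, shut at -1), then the shift along the tool's x, y, z in mm, then the turn about the tool's z in rad. A call has 1 to 12 rows; each row shifts and turns the commanded pose from where the row before left it, along the tool's axes as they then stand; what a row does not reach is not made up. A row lasts 1/12 s, in which the tool goes at most 41.7 mm and 7.16 degrees, less where a joint would pass 70% of its speed; a pose out of reach is approached as far as the arm can. A call is refused whole if a number of a shift passes 41.7 or a number of a turn 0.125, either way. A call with a gripper value outside its range is refused whole. The fingers move at their own pace and stop on an object; "force" is the grip in N (left out, the last holds). Time passes only in rows, so rows that do not move let the fingers close. It gives the time, the measured TCP pose, the force, the opening and the grip force at its end, in the units of the state.
- sense(): the state, without advancing time (a new reading comes with each control period).
- snapshot(name): name is "scene" or "top"; returns a dict with "color" (420x560x3 uint8, red, green, blue), "intrinsics" (3x3 intrinsics, pixels), "k1" (the pictures are not rectified: a ray, as slopes to the right and down, at radius r is drawn at 1 + k1 r^2 times it, then the intrinsics apply), "world_from_camera" (4x4, takes a point from camera to world coordinates). Camera axes: x right, y down, z forward; pixel columns grow to the right and rows downward; lengths in mm; the calibration is good to about 2 mm. A picture is of the moment at which its call begins. There is no depth.
- hand_in(): hands the job in; it is judged then, once.
Trained networks look in a picture, given as the dict that the camera call returned (one of the last four; its "shot" number tells which), for a name from the list of things; names that differ only in an ending like _2 or _b are one class to them, and where a whole thing is asked for, a point or a joint stands for the part that bears it (a point fixed in the world has none). Each returns a list of dicts, best first, with "p" (0 to 1); they miss things now and then, are a little off and sometimes report something else, mostly with a low value. They report only what shows in the picture. A call takes as long as a camera call.
- find_in(query, picture): "xyz" ([x, y, z] in mm, in the coordinates of the camera as it stood for that picture, good to about 4 mm: the middle of the surface that is visible of it).
- regions_of(query, picture): "mask" (420x560 bool, what is visible of it).
- pinpoint(query, picture): "xyz" ([x, y, z] in mm, in the coordinates of the camera as it stood for that picture, good to about 4 mm: a listed point, or the origin of a listed thing).
The state is a dict: "time": time; "joint_pos": joint angles; "qd": joint speeds; "joint_efforts": joint torques, N m; "tool_pos": TCP position; "tcp_rot": TCP orientation; "ft_force": force on the tool from outside, world axes, zero at the start; "wrist_torque": the same for the moment, N m; "finger_gap": finger opening in mm; "grip_force": force on a finger pad.
Only numpy, scipy, OpenCV 4.12 (cv2) and the standard library are available. Lean on these libraries where they do the work, as an engineer would, in place of code of your own. Each camera call takes 0.05 s, during which the arm holds its last target. There are 200 camera calls.

TASK

Clear the tack tin and the sanding block off the photo board onto the red tool mat, then stand all the sample heels from the cork mat upright inside the blue frame on the board, side by side and not overlapping as the camera sees them, with their long sides facing the camera. With them standing there, half-press the camera's red button to its first click and keep it there for a second, then press it fully down. Finally let go of the button and stand all the heels upright in the dark wooden tray, with the tin (standing) and the sanding block left on the red mat and nothing else on the bench disturbed.

Things in the scene. Friction and masses are not known exactly. Their poses are not given: they have to be found in the camera images.
- station: Fixed photo station. Origin at bench level under the centre of the blue frame; z up. The grey board is 8 thick and spans x -70..90, y -135..135; the blue frame drawn on it spans x -50..50, y -122..122. Beyond it a camera on a pillar looks along -x over the board; its body spans x 200..270, y -66..66 up to 135 above the bench, with a hump to 155 (y -29..17, x 200..257), a dial to 143 at y -50 and a lens barrel reaching back to x 160 (59..125 above the bench).
- button_top (a point): Centre of the top of the camera's round red release button (22 across), on top of the camera at x 223, y 47 of the station, 149 above the bench when up; 14 above the camera's top. It is pressed straight down. First stage: 5 of travel against 0.8 to 2.5 N, then a clear click stop; it takes 7.5 N to go beyond the click. Second stage: a further 5 of travel, 7.5 to 11 N, to the bottom. It springs back.
- click (a joint): First stage of the red button: 0 up, 0.005 m at the first click.
- stroke (a joint): Second stage of the red button: 0 until pushed beyond the click, 0.005 m when fully down.
- mat: Fixed cork mat, 150 (x) by 230 (y), 4 thick, on which the heels stand at the start, in a row along its y about 75 apart. Origin at its centre, bench level. It lies left or right of the board.
- tray: Fixed dark wooden tray, 160 (x) by 230 (y) outside, walls 5 thick and 16 tall, floor 5 thick. Origin at its centre, bench level. It lies on the other side of the board from the cork mat.
- toolmat: Fixed red tool mat, 110 (x) by 200 (y), 4 thick. Origin at its centre, bench level. It lies far left or far right, beside the camera; a blue box of heel tips 45 tall stands on the other side.
- heel_green_c (a point): Green block heel for a shoe, standing on its black rubber tip: D-shaped from above, 40 wide (x) by 56 long (y), 50 tall, flat front at -y, rounded back at +y, straight sides 40 apart; about 60 g. The point is its centre, 25 above its foot; y is its long axis, z up. May be absent.
- heel_cream_c (a point): Cream-white block heel for a shoe, standing on its black rubber tip: D-shaped from above, 40 wide (x) by 56 long (y), 50 tall, flat front at -y, rounded back at +y, straight sides 40 apart; about 60 g. The point is its centre, 25 above its foot; y is its long axis, z up. May be absent.
- heel_orange_c (a point): Orange block heel for a shoe, standing on its black rubber tip: D-shaped from above, 40 wide (x) by 56 long (y), 50 tall, flat front at -y, rounded back at +y, straight sides 40 apart; about 60 g. The point is its centre, 25 above its foot; y is its long axis, z up. May be absent.
- tin_c (a point): Closed round tin of tacks, aluminium with yellow lid, 58 across and 40 tall, about 150 g, standing on the board. The point is its centre, half-way up.
- block_c (a point): Cork sanding block with a brown abrasive underside, 40 (x) by 80 (y) by 30 tall, about 70 g, lying on the board. The point is its centre, half-way up; y is its long axis.
- hammer: Shoemaker's hammer lying at the right side of the bench, a bystander.
- glue: Glue jar with orange cap, 64 across, 110 tall, a bystander.
- spool: Blue thread spool, 40 across, 48 tall, a bystander.
- brush: Brush lying at the far side of the bench, a bystander.
- last_a: Wooden shoe last, a bystander.
- last_b: Green plastic shoe last, a bystander.
- cup: White cup, 76 across, 90 tall, a bystander.

How it is judged:
By the outcome, as a careful person would: the job done as asked, in the order asked, and still so for the second after the job is handed in, with the robot touching nothing.
Of heel_green, heel_cream, heel_orange only 2 to 3 are there at a start; the rules pass over those that are not, and their reading is None.
At some moment in a run one of heel_green, heel_cream, heel_orange, tin may be knocked a few centimetres aside while the robot is not near it.
It also fails if it takes over 210 s, if anything falls off the work surface, if the arm or the gripper's body presses on something with over 40 N, if the wrist force passes 120 N, or if a joint passes its speed limit or range.

## Working session

There is one attempt and no reset: what is moved stays moved. The work goes in short steps, Python scripts to look and compute and a tool call to move; the robot and the scene stay as the last step left them, time stands still between calls to the robot, and variables do not carry over. Pictures are saved under pics/ and viewed, at most 14 in all, crops included, and the job is handed in when it is done.

Besides the shell and the picture viewer there is one more tool, called after "Call:" in YAML: its name, and indented under it one key for each argument. play_rows: Moves the arm, as the interface text tells. Its arguments: {"type":"object","properties":{"increments":{"type":"array","items":{"type":"array"}},"force":{"type":"number"}},"required":["increments"]}

```bash
mkdir -p pics
cat > h.py <<'E'
from bench import *
import numpy as np, cv2
def W(s,p): 
    return (np.array(s["world_from_camera"])@np.append(p,1))[:3]
def save(s,n): cv2.imwrite(f"pics/{n}.png",s["color"][:,:,::-1])
def ray(s,u,v):
    K=np.array(s["intrinsics"]);k=s["k1"];d=np.array([(u-K[0,2])/K[0,0],(v-K[1,2])/K[1,1]]);r=d.copy()
    for _ in range(20): r=d/(1+k*(r@r))
    T=np.array(s["world_from_camera"]);return T[:3,3],T[:3,:3]@np.append(r,1)
def atz(s,u,v,z):
    o,d=ray(s,u,v);return o+d*(z-o[2])/d[2]
def pts(names,cams=("top","scene"),k=1,pmin=.2):
    for c in cams:
        s=snapshot(c)
        for n in names:
            r=pinpoint(n,s)[:k]
            print(c,n,[(round(float(q["p"]),2),W(s,q["xyz"]).round(1).tolist()) for q in r if q["p"]>pmin])
    return s
E
python3 - <<'E'
from h import *
for c in ("top","scene"):
    s=snapshot(c);save(s,c+"0")
    for n in "station button_top mat tray toolmat heel_green_c heel_cream_c heel_orange_c tin_c block_c glue cup spool hammer brush last_a last_b".split():
        print(c,n,[(round(float(q["p"]),2),W(s,q["xyz"]).round(1).tolist()) for q in pinpoint(n,s)[:2]])
    print(np.array(s["world_from_camera"]).round(2).tolist(),np.array(s["intrinsics"]).tolist())
print(sense())
E
```

```text
top station [(0.93, [456.1, 28.4, -1.5])]
top button_top [(0.49, [676.6, 81.4, 145.5])]
top mat [(0.84, [447.4, -322.8, 1.1]), (0.38, [797.9, -156.9, 0.5])]
top tray [(0.75, [474.7, 308.1, -2.8])]
top toolmat [(0.83, [631.3, -270.2, 1.5]), (0.63, [579.7, 533.6, -0.4])]
top heel_green_c [(0.51, [446.7, -396.0, 29.6])]
top heel_cream_c [(0.61, [459.0, -318.3, 27.3])]
top heel_orange_c [(0.56, [462.9, -248.1, 24.1])]
top tin_c [(0.57, [436.5, 94.2, 28.6])]
top block_c [(0.79, [457.7, -38.9, 22.4])]
top glue [(0.59, [803.4, 119.4, 0.1])]
top cup [(0.81, [577.2, 533.1, -0.0])]
top spool [(0.45, [800.0, 39.3, -2.9])]
top hammer [(0.71, [586.0, -540.7, -3.6])]
top brush [(0.7, [741.7, 320.0, -2.4]), (0.15, [580.4, 531.2, 1.1])]
top last_a [(0.71, [801.6, 120.4, -2.4]), (0.65, [740.1, -340.2, 0.9])]
top last_b [(0.71, [801.6, 120.4, -2.4]), (0.65, [740.1, -340.2, 0.9])]
[[0.01, -1.0, 0.07, 519.76], [-1.0, -0.01, -0.0, 4.51], [0.0, -0.07, -1.0, 1390.35], [0.0, 0.0, 0.0, 1.0]] [[387.409795072219, 0.0, 274.3946278769619], [0.0, 387.409795072219, 201.9689472468751], [0.0, 0.0, 1.0]]
scene statio
[... 1234 characters left out ...]
0, 0.0, 1.0]]
{'time': 1.8, 'joint_pos': array([ 6.83884395e+01,  7.47115508e+00,  8.52679972e+01,  2.89921959e-04,
        8.72603936e+01, -4.89353572e+00]), 'qd': array([-0.0116225 ,  0.04297473, -0.11892795,  0.07191682, -0.02404697,
        0.03520537]), 'joint_efforts': array([-9.42757506e-04, -5.69301081e+01, -5.00853717e+01, -2.74608365e-04,
        1.25800656e-03, -1.03525788e-04]), 'tool_pos': array([172.58182085, 574.65262413, 231.29044528]), 'tcp_rot': array([ 1.79999523e+02, -2.49791227e-04,  1.63281961e+02]), 'ft_force': array([2.42902672, 0.05615405, 0.45670507]), 'wrist_torque': array([-0.0779539 , -0.00824073, -0.00414069]), 'grip_force': 0.0, 'finger_gap': 85.59052629117441}
```

View pics/top0.png

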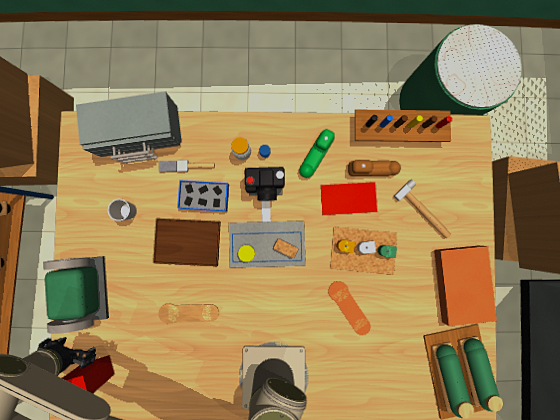

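View pics/scene0.png

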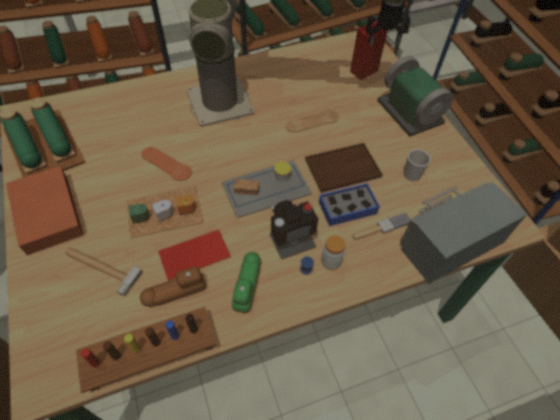

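```bash
cat >> h.py <<'E'
from scipy.optimize import minimize
def proj(s,P):
    T=np.linalg.inv(np.array(s["world_from_camera"]));K=np.array(s["intrinsics"])
    q=P@T[:3,:3].T+T[:3,3];r=q[:,:2]/q[:,2:];r=r*(1+s["k1"]*(r**2).sum(1,keepdims=True))
    return r*K[0,0]+K[:2,2]
def box(a,b,z0,z1): return np.array([[x,y,z] for x in(-a/2,a/2) for y in(-b/2,b/2) for z in(z0,z1)],float)
def heel(z0):
    o=[[-20,-28],[20,-28],[20,8]]+[[20*np.cos(t),8+20*np.sin(t)] for t in np.linspace(.1,3.04,12)]+[[-20,8]]
    return np.array([[x,y,z] for x,y in o for z in(z0,z0+50)],float)
def sil(s,P,x,y,yw):
    c,t=np.cos(np.radians(yw)),np.sin(np.radians(yw));Q=P.copy()
    Q[:,0]=x+c*P[:,0]-t*P[:,1];Q[:,1]=y+t*P[:,0]+c*P[:,1]
    h=cv2.convexHull(proj(s,Q).astype(np.float32))[:,0]
    m=np.zeros((420*1,560),np.uint8);big=np.zeros((420*4,560*4),np.uint8)
    cv2.fillConvexPoly(big,np.round((h*4+1.5)*16).astype(np.int32),255,shift=4)
    return cv2.resize(big,(560,420),interpolation=cv2.INTER_AREA)/255.
def fit(ss,ms,P,x,y,yaws=(0,),hull=False):
    M=[]
    for m in ms:
        m=m.astype(np.uint8)
        if hull:
            h=cv2.convexHull(cv2.findNonZero(m));m=cv2.fillConvexPoly(np.zeros_like(m),h,1)
        M.append(m.astype(float))
    f=lambda p:sum(np.abs(sil(s,P,p[0],p[1],p[2]*.5)-m).sum()/m.sum() for s,m in zip(ss,M))
    best=None
    for w in yaws:
        r=minimize(f,[x,y,w*2],method="Nelder-Mead",options=dict(initial_simplex=[[x,y,w*2],[x+8,y,w*2],[x,y+8,w*2],[x,y,w*2+30]],maxiter=150))
        if best is None or r.fun<best[1]: best=(r.x*[1,1,.5],r.fun)
    return best[0].round(1).tolist(),round(best[1],2)
def mask(s,n,uv=None):
    r=regions_of(n,s)
    if not r: return None
    if uv is None: return r[0]["mask"]
    d=lambda q:np.linalg.norm(np.argwhere(q["mask"])[:,::-1].mean(0)-uv)
    return min(r,key=d)["mask"]
def locate(n,P,x,y,yaws,hull=False,ss=None,z=20):
    ss=ss or [snapshot("top"),snapshot("scene")];out=[]
    o=[]
    for s in ss:
        m=mask(s,n,proj(s,np.array([[x,y,z]],float))[0])
        if m is not None:o.append((s,m))
    for a in [o]+[[q] for q in o]:
        print(n,fit([q[0] for q in a],[q[1] for q in a],P,x,y,yaws,hull),[int(q[1].sum()) for q in a])
HY=(-40,0,40,140,180,220)
E
python3 - <<'E'
from h import *
ss=[snapshot("top"),snapshot("scene")]
for c,x,y in (("green",446,-397),("cream",458,-319),("orange",462,-246)): locate(f"heel_{c}_c",heel(4),x,y,HY,ss=ss)
locate("tin_c",np.array([[29*np.cos(t),29*np.sin(t),z] for t in np.linspace(0,6.2,30) for z in(8,48)]),438,95,(0,),ss=ss)
locate("block_c",box(40,80,8,38),455,-38,(-60,0,60,90),ss=ss)
locate("mat",box(150,230,0,4),447,-321,(0,),True,ss)
locate("toolmat",box(110,200,0,4),630,-270,(0,),True,ss)
locate("tray",box(160,230,0,16),455,308,(0,),True,ss)
locate("station",box(160,270,0,8),455,27,(0,),True,ss)
s=ss[0];cv2.imwrite("pics/crop1.png",cv2.resize(s["color"][150:290,140:400,::-1],None,fx=3,fy=3,interpolation=cv2.INTER_CUBIC))
E
```

```text
heel_green_c ([447.3, -393.1, -6.8], np.float64(0.18)) [213, 345]
heel_green_c ([447.9, -392.9, -7.5], np.float64(0.08)) [213]
heel_green_c ([445.6, -394.4, -3.0], np.float64(0.09)) [345]
heel_cream_c ([459.7, -320.2, 4.5], np.float64(0.26)) [206, 323]
heel_cream_c ([461.0, -321.1, 3.3], np.float64(0.09)) [206]
heel_cream_c ([456.0, -320.1, 6.9], np.float64(0.09)) [323]
heel_orange_c ([464.3, -247.0, -12.8], np.float64(0.29)) [186, 336]
heel_orange_c ([465.7, -246.9, -9.4], np.float64(0.13)) [186]
heel_orange_c ([460.7, -246.9, -11.0], np.float64(0.08)) [336]
tin_c ([435.3, 96.5, 18.0], np.float64(0.19)) [219, 305]
tin_c ([436.4, 96.7, 0.7], np.float64(0.1)) [219]
tin_c ([433.9, 96.1, 18.6], np.float64(0.06)) [305]
block_c ([454.0, -39.7, 153.7], np.float64(0.33)) [269, 303]
block_c ([454.2, -40.3, 151.6], np.float64(0.08)) [269]
block_c ([452.6, -37.9, -19.7], np.float64(0.21)) [303]
mat ([446.9, -319.2, -5.2], np.float64(0.09)) [2136, 1795]
mat ([447.2, -319.0, -5.2], np.float64(0.03)) [2136]
mat ([444.5, -319.0, -5.6], np.float64(0.06)) [1795]
toolmat ([634.5, -268.2, 3.3], np.float64(0.09)) [1689, 1982]
toolmat ([634.5, -268.5, 3.1], np.float64(0.04)) [1689]
toolmat ([634.4, -267.4, 3.7], np.float64(0.05)) [1982]
tray ([472.4, 313.2, -2.2], np.float64(0.09)) [2911, 2539]
tray ([472.7, 312.1, -2.1], np.float64(0.04)) [2911]
tray ([470.8, 314.6, -2.2], np.float64(0.04)) [2539]
station ([477.6, 26.7, 0.5], np.float64(0.99)) [4518, 4689]
station ([474.2, 25.7, 0.4], np.float64(0.48)) [4518]
station ([489.8, 26.4, 1.2], np.float64(0.5)) [4689]
```

View pics/crop1.png

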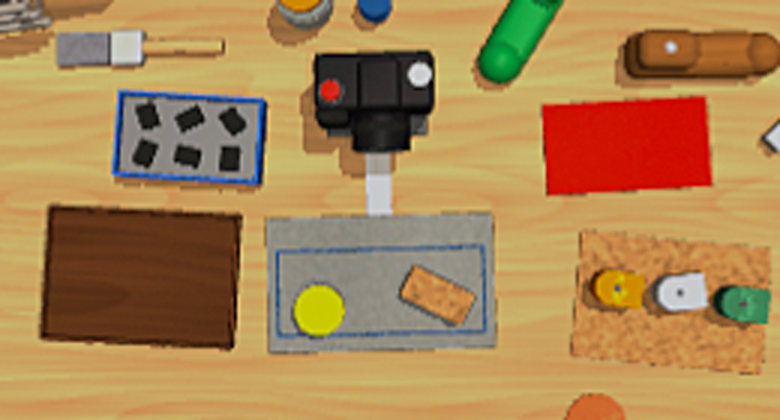

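Run:
```python
from h import *
s=snapshot("top")
# board: grey pixels -> rect ; blue frame
img=s["color"].astype(int)
c=[np.array(atz(s,140+(u-1)/3,150+(v-1)/3,8))[:2].round(1) for u,v in((266,218),(494,213),(496,347),(268,352))]
print(c)
hsv=cv2.cvtColor(s["color"],cv2.COLOR_RGB2HSV)
g=((hsv[...,1]<60)&(hsv[...,2]>90)&(hsv[...,2]<190)).astype(np.uint8);R=np.zeros_like(g);R[218:272,226:310]=1
g=cv2.morphologyEx(g*R,cv2.MORPH_OPEN,np.ones((3,3)))
n,l,st,_=cv2.connectedComponentsWithStats(g);i=1+st[1:,4].argmax();print(st[i])
P=box(160,270,0,8);P[:,0]+=10
print(fit([s],[l==i],P,455,27,(0,),True))
for c in("top","scene"):
    s=snapshot(c);h=cv2.cvtColor(s["color"],cv2.COLOR_RGB2HSV)
    m=(((h[...,0]<6)|(h[...,0]>174))&(h[...,1]>170)&(h[...,2]>100))
    uv=proj(s,np.array([[676,84,149.]]))[0]
    p=np.argwhere(m)[:,::-1];p=p[np.linalg.norm(p-uv,axis=1)<15]
    print(uv,len(p),p.mean(0),atz(s,*p.mean(0),148))
```

```text
[array([541.6, 163.6]), array([ 550.1, -107.3]), array([ 391.9, -110.4]), array([383.6, 158.7])]
[ 233  233   68   28 1228]
([470.0, 20.8, 0.5], np.float64(0.93))
[248.71298115 180.10862849] 35 [249.57142857 179.77142857] [677.24701283  81.30831469 148.        ]
[307.96479998 205.30767205] 20 [307.4  206.25] [677.94181848  81.4823416  148.        ]
```

Call:
play_rows:
  increments:
    - [1, [0, 0, 0], 0.12]
    - [1, [0, 0, 0], 0.12]
    - [1, [0, 0, 0], 0.12]
    - [1, [0, 0, 0], 0.12]
    - [1, [0, 0, 0], 0.12]
    - [1, [0, 0, 0], 0.12]
    - [1, [0, 0, 0], 0.12]
    - [1, [0, 0, 0], 0.12]
    - [1, [0, 0, 0], 0.12]
    - [1, [0, 0, 0], 0.12]
    - [1, [0, 0, 0], 0.079]
    - [1, [0, 0, 0], 0]
  force: 30

```text
time: 3.95
tool_pos: [172.6, 574.6, 231.3]
tcp_rot: [180.0, 0.0, 89.8]
ft_force: [0.4, 0.7, -0.2]
finger_gap: 85.2
grip_force: 0.0
```

Call:
play_rows:
  increments:
    - [1, [-32, 17.5, 8], 0]
    - [1, [-32, 17.5, 8], 0]
    - [1, [-32, 17.5, 8], 0]
    - [1, [-32, 17.5, 8], 0]
    - [1, [-32, 17.5, 8], 0]
    - [1, [-32, 17.5, 8], 0]
    - [1, [-32, 17.5, 8], 0]
    - [1, [-32, 17.5, 8], 0]
    - [1, [-32, 17.5, 8], 0]
    - [1, [-32, 17.5, 8], 0]
    - [1, [-32, 17.5, 8], 0]
    - [1, [-32, 17.5, 8], 0]

```text
time: 4.95
tool_pos: [383.2, 189.1, 135.3]
tcp_rot: [179.9, -0.0, 90.2]
ft_force: [1.0, 0.8, 0.0]
finger_gap: 85.4
grip_force: 0.0
```

Call:
play_rows:
  increments:
    - [1, [-31, 18, 6], 0]
    - [1, [-31, 18, 6], 0]
    - [1, [-32, 17.4, 6], 0]
    - [1, [0, 0, 0], 0]

```text
time: 5.28
tool_pos: [437.9, 91.5, 116.7]
tcp_rot: [180.0, 0.1, 89.9]
ft_force: [1.0, 0.9, -0.3]
finger_gap: 85.4
grip_force: 0.0
```

Run:
```python
from h import *
pts(["tin_c","heel_green_c","heel_cream_c","heel_orange_c","block_c"])
print(sense()["tool_pos"],sense()["tcp_rot"])
```

```text
top tin_c [(0.68, [474.9, 310.5, -0.1])]
top heel_green_c [(0.71, [442.6, -395.8, 27.4])]
top heel_cream_c [(0.63, [458.7, -319.9, 30.4])]
top heel_orange_c [(0.47, [460.5, -248.2, 21.9])]
top block_c [(0.71, [456.2, -42.2, 20.4])]
scene tin_c [(0.83, [439.5, 96.8, 27.3])]
scene heel_green_c [(0.9, [445.1, -397.8, 28.2])]
scene heel_cream_c [(0.57, [457.5, -317.9, 30.4])]
scene heel_orange_c [(0.79, [460.8, -246.2, 28.1])]
scene block_c [(0.74, [449.5, -33.9, 21.0])]
[435.85782064  97.17847003 117.40064657] [ 1.79987546e+02 -1.29425696e-03  9.00738243e+01]
```

Call:
play_rows:
  increments:
    - [1, [0, 0, 26], 0]
    - [1, [0, 0, 26], 0]
    - [1, [0, 0, 26], 0]
    - [1, [0, 0, 26], 0]
    - [1, [0, 0, 0], 0]
    - [-1, [0, 0, 0], 0]
    - [-1, [0, 0, 0], 0]
    - [-1, [0, 0, 0], 0]
    - [-1, [0, 0, 0], 0]
    - [-1, [0, 0, 0], 0]
    - [-1, [0, 0, 0], 0]
    - [-1, [0, 0, 0], 0]

```text
time: 6.88
tool_pos: [437.6, 96.9, 15.4]
tcp_rot: [179.8, -0.0, 90.0]
ft_force: [-1.4, 0.4, 7.5]
finger_gap: 56.6
grip_force: 32.1
```

Call:
play_rows:
  increments:
    - [-1, [0, 0, -25], 0]
    - [-1, [0, 0, -25], 0]
    - [-1, [0, 0, -25], 0]
    - [-1, [0, 0, -15], 0]
    - [-1, [-30, 13, 0], 0]
    - [-1, [-30, 13, 0], 0]
    - [-1, [-30, 13, 0], 0]
    - [-1, [-30, 13, 0], 0]
    - [-1, [-30, 13, 0], 0]
    - [-1, [-30, 13, 0], 0]
    - [-1, [-30, 13, 0], 0]
    - [-1, [-30, 13, 0], 0]

```text
time: 7.88
tool_pos: [540.8, -145.2, 104.3]
tcp_rot: [179.9, 0.0, 90.0]
ft_force: [-0.4, 1.0, -1.9]
finger_gap: 56.4
grip_force: 33.1
```

Call:
play_rows:
  increments:
    - [-1, [-30, 16, 0], 0]
    - [-1, [-30, 16, 0], 0]
    - [-1, [-30, 16, 0], 0]
    - [-1, [-30, 16, 0], 0]
    - [-1, [-30, 16, 0], 0]
    - [-1, [-29, 16, 0], 0]
    - [-1, [0, 0, 0], 0]
    - [-1, [0, 0, 0], 0]

```text
time: 8.55
tool_pos: [636.0, -324.2, 102.8]
tcp_rot: [-180.0, -0.0, 89.9]
ft_force: [1.0, 1.1, -2.5]
finger_gap: 56.7
grip_force: 33.2
```

Call:
play_rows:
  increments:
    - [-1, [0, 0, 25], 0]
    - [-1, [0, 0, 25], 0]
    - [-1, [0, 0, 25], 0]
    - [-1, [0, 0, 12], 0]
    - [-1, [0, 0, 5], 0]
    - [-1, [0, 0, 0], 0]
    - [-1, [0, 0, 0], 0]
    - [1, [0, 0, 0], 0]
    - [1, [0, 0, 0], 0]
    - [1, [0, 0, 0], 0]
    - [1, [0, 0, 0], 0]
    - [1, [0, 0, 0], 0]

```text
time: 9.55
tool_pos: [636.2, -322.5, 11.7]
tcp_rot: [180.0, 0.0, 90.0]
ft_force: [1.1, -0.0, 0.5]
finger_gap: 85.4
grip_force: 0.0
```

Run:
```python
from h import *
print(sense())
```

```text
{'time': 9.55, 'joint_pos': array([-3.09958301e+01,  3.48527002e+01,  7.48402144e+01,  1.87616100e-03,
        7.02713020e+01, -3.09957761e+01]), 'qd': array([-0.0048401 ,  0.25015161,  0.09689011,  0.02201759, -0.15462581,
       -0.02497687]), 'joint_efforts': array([ 3.80488078e-02, -7.58366847e+01, -4.56960189e+01,  2.67046256e-03,
       -8.59623717e-03,  3.78598752e-04]), 'tool_pos': array([ 636.21534282, -322.4715929 ,   11.71112432]), 'tcp_rot': array([1.79968417e+02, 1.69133625e-02, 8.99993085e+01]), 'ft_force': array([ 1.06828084, -0.04350282,  0.45045378]), 'wrist_torque': array([ 0.03196029, -0.0037292 , -0.05365683]), 'grip_force': 0.0, 'finger_gap': 85.36229530295296}
```

Call:
play_rows:
  increments:
    - [1, [0, 0, -30], 0]
    - [1, [0, 0, -30], 0]
    - [1, [0, 0, -30], 0]
    - [1, [28, -18, -5], 0]
    - [1, [28, -18, -5], 0]
    - [1, [28, -18, 0], 0]
    - [1, [28, -18, 0], 0]
    - [1, [28, -18, 0], 0]
    - [1, [28, -18, 0], 0]
    - [1, [28, -18, 0], 0]
    - [1, [28, -18, 0], 0]
    - [1, [28, -18, 0], 0]

```text
time: 10.55
tool_pos: [473.1, -69.3, 111.4]
tcp_rot: [180.0, 0.0, 90.0]
ft_force: [0.1, 0.0, 0.8]
finger_gap: 85.6
grip_force: 0.0
```

Call:
play_rows:
  increments:
    - [1, [31, -21, 0], 0]
    - [1, [0, 0, 0], 0.118]
    - [1, [0, 0, 0], 0.118]
    - [1, [0, 0, 0], 0.118]
    - [1, [0, 0, 0], 0.117]
    - [1, [0, 0, 0], 0]

```text
time: 11.05
tool_pos: [453.1, -39.3, 111.6]
tcp_rot: [180.0, -0.0, 62.7]
ft_force: [0.7, -0.8, -0.5]
finger_gap: 85.6
grip_force: 0.0
```

Run:
```python
from h import *
s=sense();print(s["tool_pos"],s["tcp_rot"])
pts(["tin_c","block_c"])
```

```text
[453.10674749 -39.26468751 111.60476751] [ 1.79961531e+02 -1.10339063e-02  6.27030509e+01]
top tin_c [(0.7, [638.8, -326.5, 22.7])]
top block_c []
scene tin_c [(0.94, [639.6, -322.0, 25.2])]
scene block_c [(0.57, [450.3, -40.5, 19.2])]
```

Call:
play_rows:
  increments:
    - [1, [0, 0, 33], 0]
    - [1, [0, 0, 33], 0]
    - [1, [0, 0, 33.5], 0]
    - [1, [0, 0, 0], 0]
    - [-1, [0, 0, 0], 0]
    - [-1, [0, 0, 0], 0]
    - [-1, [0, 0, 0], 0]
    - [-1, [0, 0, 0], 0]
    - [-1, [0, 0, 0], 0]
    - [-1, [0, 0, 0], 0]
    - [-1, [0, 0, 0], 0]
    - [-1, [0, 0, 0], 0]

```text
time: 12.35
tool_pos: [455.2, -39.8, 14.3]
tcp_rot: [179.8, -0.1, 63.0]
ft_force: [0.4, 0.3, 7.8]
finger_gap: 39.3
grip_force: 31.5
```

Call:
play_rows:
  increments:
    - [-1, [0, 0, -30], 0]
    - [-1, [0, 0, -30], 0]
    - [-1, [0, 0, -30], 0]
    - [-1, [0, 0, 0], -0.12]
    - [-1, [0, 0, 0], -0.12]
    - [-1, [0, 0, 0], -0.12]
    - [-1, [0, 0, 0], -0.116]
    - [-1, [-30, 30, 0], 0]
    - [-1, [-30, 30, 0], 0]
    - [-1, [-30, 30, 0], 0]
    - [-1, [-30, 30, 0], 0]
    - [-1, [0, 0, 0], 0]

```text
time: 13.35
tool_pos: [575.3, -161.8, 101.3]
tcp_rot: [179.9, 0.1, 90.1]
ft_force: [0.2, 0.4, -1.5]
finger_gap: 39.6
grip_force: 30.9
```

Call:
play_rows:
  increments:
    - [-1, [-27, 29, 0], 0]
    - [-1, [-27, 28, 0], -0.05]
    - [-1, [0, 0, 25], 0]
    - [-1, [0, 0, 25], 0]
    - [-1, [0, 0, 25], 0]
    - [-1, [0, 0, 12], 0]
    - [-1, [0, 0, 4], 0]
    - [-1, [0, 0, 0], 0]
    - [-1, [0, 0, 0], 0]
    - [1, [0, 0, 0], 0]
    - [1, [0, 0, 0], 0]
    - [1, [0, 0, 0], 0]

```text
time: 14.35
tool_pos: [629.3, -210.5, 11.8]
tcp_rot: [179.9, 0.0, 93.2]
ft_force: [-0.0, 1.0, -0.1]
finger_gap: 74.0
grip_force: 0.0
```

Call:
play_rows:
  increments:
    - [1, [0, 0, 0], 0]
    - [1, [0, 0, 0], 0]
    - [1, [0, 0, -33], 0]
    - [1, [0, 0, -33], 0]
    - [1, [0, 0, -33], 0.05]
    - [1, [0, -30, 0], 0]
    - [1, [0, -30, 0], 0]
    - [1, [0, -30, 0], 0]
    - [1, [0, 0, 0], 0]

```text
time: 15.1
tool_pos: [532.8, -209.8, 107.6]
tcp_rot: [-179.6, -0.1, 90.2]
ft_force: [-0.8, 0.9, -1.4]
finger_gap: 85.8
grip_force: 0.0
```

Run:
```python
from h import *
s=sense();print(s["tool_pos"],s["tcp_rot"])
pts(["tin_c","block_c","heel_green_c","heel_cream_c","heel_orange_c"])
s=snapshot("scene")
cv2.imwrite("pics/crop2.png",cv2.resize(s["color"][170:290,100:320,::-1],None,fx=3,fy=3,interpolation=cv2.INTER_CUBIC))
```

```text
[ 532.83672771 -209.77583926  107.60915117] [-1.79642589e+02 -1.22946625e-01  9.02412665e+01]
top tin_c [(0.6, [635.9, -324.9, 21.2])]
top block_c [(0.51, [631.5, -209.9, 19.4])]
top heel_green_c [(0.63, [446.8, -391.7, 26.6])]
top heel_cream_c [(0.64, [460.2, -321.4, 27.9])]
top heel_orange_c [(0.59, [631.3, -268.6, 2.7])]
scene tin_c [(0.89, [641.0, -319.9, 23.7])]
scene block_c [(0.97, [627.1, -207.6, 17.2])]
scene heel_green_c [(0.65, [579.2, 528.1, -0.5])]
scene heel_cream_c [(0.74, [457.4, -315.5, 33.5])]
scene heel_orange_c [(0.61, [460.3, -245.1, 29.2])]
```

View pics/crop2.png

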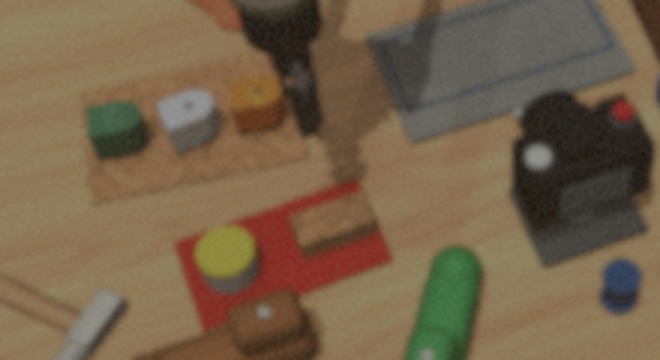

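Call:
play_rows:
  increments:
    - [1, [-18.5, -35, 0], 0]
    - [1, [-18.5, -35, 0], 0]
    - [1, [0, 0, 0], 0.1]
    - [1, [0, 0, 0], 0.096]
    - [1, [0, 0, 31], 0]
    - [1, [0, 0, 31], 0]
    - [1, [0, 0, 31], 0]
    - [1, [0, 0, 0], 0]
    - [-1, [0, 0, 0], 0]
    - [-1, [0, 0, 0], 0]
    - [-1, [0, 0, 0], 0]
    - [-1, [0, 0, 0], 0]

```text
time: 16.75
tool_pos: [470.5, -249.2, 19.4]
tcp_rot: [179.8, 0.1, 79.1]
ft_force: [-3.7, 1.9, 20.0]
finger_gap: 39.7
grip_force: 30.5
```

Call:
play_rows:
  increments:
    - [-1, [0, 0, 0], 0]
    - [-1, [0, 0, 0], 0]
    - [-1, [0, 0, 0], 0]
    - [-1, [0, 0, 0], 0]

```text
time: 17.08
tool_pos: [470.6, -249.2, 19.4]
tcp_rot: [179.8, 0.1, 79.1]
ft_force: [-0.5, -0.4, 7.6]
finger_gap: 39.9
grip_force: 31.3
```

Call:
play_rows:
  increments:
    - [-1, [0, 0, -30], 0]
    - [-1, [0, 0, -30], 0]
    - [-1, [0, 0, -30], 0]
    - [-1, [0, 0, 0], -0.112]
    - [-1, [0, 0, 0], -0.112]
    - [-1, [0, 0, 0], 0]
    - [-1, [0, 0, 0], 0]
    - [-1, [0, 0, 0], 0]

```text
time: 17.75
tool_pos: [468.8, -248.0, 106.8]
tcp_rot: [-180.0, -0.0, 91.7]
ft_force: [0.5, 0.2, -0.2]
finger_gap: 39.7
grip_force: 30.7
```

Call:
play_rows:
  increments:
    - [-1, [29.4, -0.4, 0], 0]
    - [-1, [29.4, -0.4, 0], 0]
    - [-1, [29.4, -0.4, 0], 0]
    - [-1, [29.4, -0.4, 0], 0]
    - [-1, [29.4, -0.4, 0], 0]
    - [-1, [29.4, -0.4, 0], 0]
    - [-1, [29.4, -0.4, 0], 0]
    - [-1, [29.4, -0.4, 0], 0]
    - [-1, [29.4, -0.4, 0], 0]
    - [-1, [29.4, -0.4, 0], 0]
    - [-1, [29.4, -0.4, 0], 0]
    - [-1, [29.4, -0.4, 0], 0]

```text
time: 18.75
tool_pos: [451.9, 105.7, 106.6]
tcp_rot: [-180.0, 0.0, 91.7]
ft_force: [1.3, 0.3, -0.5]
finger_gap: 39.3
grip_force: 30.7
```

Call:
play_rows:
  increments:
    - [-1, [0, 0, 0], 0]
    - [-1, [0, 0, 0], 0]
    - [-1, [0, 0, 25], 0]
    - [-1, [0, 0, 25], 0]
    - [-1, [0, 0, 20], 0]
    - [-1, [0, 0, 8], 0]
    - [-1, [0, 0, 5], 0]
    - [-1, [0, 0, 0], 0]
    - [-1, [0, 0, 0], 0]
    - [-1, [0, 0, 0], 0]

```text
time: 19.58
tool_pos: [453.3, 103.8, 24.7]
tcp_rot: [179.9, 0.0, 91.8]
ft_force: [0.1, 0.2, -0.5]
finger_gap: 39.6
grip_force: 31.2
```

Call:
play_rows:
  increments:
    - [-1, [0, 0, 1.5], 0]
    - [-1, [0, 0, 0], 0]
    - [1, [0, 0, 0], 0]
    - [1, [0, 0, 0], 0]
    - [1, [0, 0, 0], 0]
    - [1, [0, 0, 0], 0]
    - [1, [0, 0, 0], 0]
    - [1, [0, 0, -28], 0]
    - [1, [0, 0, -28], 0]
    - [1, [0, 0, -28], 0]
    - [1, [-35, -0.6, 0], 0]
    - [1, [-35, -0.6, 0], 0]

```text
time: 20.58
tool_pos: [455.4, 34.8, 108.9]
tcp_rot: [179.7, 0.0, 92.1]
ft_force: [0.7, -1.1, -0.4]
finger_gap: 85.2
grip_force: 0.0
```

Call:
play_rows:
  increments:
    - [1, [-35.3, -0.6, 0], 0]
    - [1, [-35.3, -0.6, 0], 0]
    - [1, [-35.3, -0.6, 0], 0]
    - [1, [-35.3, -0.6, 0], 0]
    - [1, [-35.3, -0.6, 0], 0]
    - [1, [-35.3, -0.6, 0], 0]
    - [1, [-35.3, -0.6, 0], 0]
    - [1, [-35.3, -0.6, 0], 0]
    - [1, [-35.3, -0.6, 0], 0]
    - [1, [-35.3, -0.6, 0], -0.047]
    - [1, [0, 0, 0], 0]
    - [1, [0, 0, 0], 0]

```text
time: 21.58
tool_pos: [458.7, -320.3, 105.9]
tcp_rot: [-180.0, -0.0, 94.4]
ft_force: [-0.4, 0.4, -0.8]
finger_gap: 85.1
grip_force: 0.0
```

Run:
```python
from h import *
s=sense();print(s["tool_pos"],s["tcp_rot"])
pts(["tin_c","block_c","heel_green_c","heel_cream_c","heel_orange_c"])
ss=[snapshot("top"),snapshot("scene")]
locate("heel_orange_c",heel(8),453,104,(0,),ss=ss)
locate("block_c",box(40,80,4,34),631,-211,(0,),ss=ss)
```

```text
[ 458.68810482 -320.2954441   105.91544346] [-1.79977283e+02 -2.34873478e-02  9.44158506e+01]
top tin_c [(0.76, [637.3, -324.4, 24.6])]
top block_c [(0.71, [630.5, -212.4, 19.6])]
top heel_green_c [(0.68, [631.6, -268.5, -2.7])]
top heel_cream_c [(0.54, [460.4, -318.7, 30.8])]
top heel_orange_c [(0.49, [452.5, 100.3, 28.6])]
scene tin_c [(0.86, [638.4, -321.9, 21.2])]
scene block_c [(0.87, [625.8, -208.6, 17.6])]
scene heel_green_c [(0.61, [476.6, -375.6, 27.5])]
scene heel_cream_c [(0.7, [457.0, -314.6, 31.9])]
scene heel_orange_c [(0.7, [451.6, 109.4, 31.3])]
heel_orange_c ([452.4, 103.6, 0.7], np.float64(0.36)) [156, 293]
heel_orange_c ([454.3, 107.1, -2.5], np.float64(0.27)) [156]
heel_orange_c ([451.0, 103.3, -0.4], np.float64(0.08)) [293]
block_c ([630.7, -212.2, 4.9], np.float64(0.14)) [273, 457]
block_c ([631.0, -213.2, 4.4], np.float64(0.07)) [273]
block_c ([630.3, -211.5, 6.2], np.float64(0.05)) [457]
```

Call:
play_rows:
  increments:
    - [1, [0, 0, 30], 0]
    - [1, [0, 0, 30], 0]
    - [1, [0, 0, 28], 0]
    - [1, [0, 0, 0], 0]
    - [-1, [0, 0, 0], 0]
    - [-1, [0, 0, 0], 0]
    - [-1, [0, 0, 0], 0]
    - [-1, [0, 0, 0], 0]
    - [-1, [0, 0, 0], 0]
    - [-1, [0, 0, 0], 0]
    - [-1, [0, 0, 0], 0]
    - [-1, [0, 0, 0], 0]

```text
time: 23.48
tool_pos: [460.8, -320.1, 21.1]
tcp_rot: [179.8, 0.2, 94.6]
ft_force: [-0.8, 0.3, 7.4]
finger_gap: 41.7
grip_force: 29.4
```

Call:
play_rows:
  increments:
    - [-1, [0, 0, -30], 0]
    - [-1, [0, 0, -30], 0]
    - [-1, [0, 0, -28], 0]
    - [-1, [0, 0, 0], 0.047]
    - [-1, [0, 0, 0], 0]
    - [-1, [0, 0, 0], 0]
    - [-1, [0, 0, 0], 0]

```text
time: 24.07
tool_pos: [458.6, -318.2, 105.5]
tcp_rot: [-179.9, -0.1, 92.0]
ft_force: [0.7, -0.1, -1.0]
finger_gap: 41.5
grip_force: 29.9
```

Call:
play_rows:
  increments:
    - [-1, [28.8, 0.8, 0], 0]
    - [-1, [28.8, 0.8, 0], 0]
    - [-1, [28.8, 0.8, 0], 0]
    - [-1, [28.8, 0.8, 0], 0]
    - [-1, [28.8, 0.8, 0], 0]
    - [-1, [28.8, 0.8, 0], 0]
    - [-1, [28.8, 0.8, 0], 0]
    - [-1, [28.8, 0.8, 0], 0]
    - [-1, [28.8, 0.8, 0], 0]
    - [-1, [28.8, 0.8, 0], 0]
    - [-1, [28.8, 0.8, 0], 0]
    - [-1, [28.8, 0.8, 0], 0]

```text
time: 25.07
tool_pos: [456.1, 28.5, 105.1]
tcp_rot: [-179.9, -0.0, 91.9]
ft_force: [0.4, 0.1, -0.6]
finger_gap: 42.3
grip_force: 29.9
```

Call:
play_rows:
  increments:
    - [-1, [0, 0, 0], 0]
    - [-1, [0, 0, 0], 0]
    - [-1, [0, 0, 25], 0]
    - [-1, [0, 0, 25], 0]
    - [-1, [0, 0, 18], 0]
    - [-1, [0, 0, 8], 0]
    - [-1, [0, 0, 4], 0]
    - [-1, [0, 0, 0], 0]
    - [-1, [0, 0, 0], 0]
    - [-1, [0, 0, 0], 0]

```text
time: 25.9
tool_pos: [458.0, 26.5, 26.9]
tcp_rot: [179.9, 0.0, 91.9]
ft_force: [0.9, 0.3, 0.4]
finger_gap: 41.8
grip_force: 29.5
```

Run:
```python
from h import *
s=sense();print(s["tool_pos"],s["tcp_rot"],s["ft_force"])
ss=[snapshot("top"),snapshot("scene")]
locate("heel_green_c",heel(4),477,-376,HY,ss=ss)
s=ss[1];cv2.imwrite("pics/crop3.png",cv2.resize(s["color"][150:290,100:320,::-1],None,fx=3,fy=3,interpolation=cv2.INTER_CUBIC))
```

```text
[458.03411429  26.47513932  26.93964787] [1.79940422e+02 1.37168881e-02 9.18612773e+01] [0.86579203 0.25054446 0.40160423]
heel_green_c ([477.2, -370.4, -3.2], np.float64(0.25)) [195, 337]
heel_green_c ([477.9, -370.8, -4.9], np.float64(0.14)) [195]
heel_green_c ([476.0, -370.5, 1.9], np.float64(0.09)) [337]
```

View pics/crop3.png

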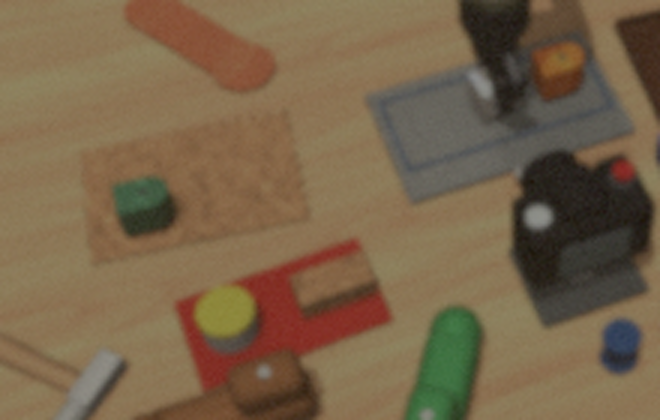

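Call:
play_rows:
  increments:
    - [-1, [0, 0, 2], 0]
    - [-1, [0, 0, 0], 0]
    - [1, [0, 0, 0], 0]
    - [1, [0, 0, 0], 0]
    - [1, [0, 0, 0], 0]
    - [1, [0, 0, 0], 0]
    - [1, [0, 0, 0], 0]
    - [1, [0, 0, -28], 0]
    - [1, [0, 0, -28], 0]
    - [1, [0, 0, -25], 0]
    - [1, [-33.2, 0.5, 0], 0]
    - [1, [-33.2, 0.5, 0], 0]

```text
time: 27.1
tool_pos: [462.4, -39.1, 107.8]
tcp_rot: [179.7, 0.0, 92.1]
ft_force: [-0.2, -1.1, -1.8]
finger_gap: 85.3
grip_force: 0.0
```

Call:
play_rows:
  increments:
    - [1, [-33.2, 0.5, 0], 0]
    - [1, [-33.2, 0.5, 0], 0]
    - [1, [-33.2, 0.5, 0], 0]
    - [1, [-33.2, 0.5, 0], 0]
    - [1, [-33.2, 0.5, 0], 0]
    - [1, [-33.2, 0.5, 0], 0]
    - [1, [-33.2, 0.5, 0], 0]
    - [1, [-33.2, 0.5, 0], 0]
    - [1, [-33.2, 0.5, 0], 0]
    - [1, [-33.2, 0.5, 0], 0.085]
    - [1, [0, 0, 0], 0]
    - [1, [0, 0, 0], 0]

```text
time: 28.1
tool_pos: [476.0, -372.5, 104.8]
tcp_rot: [-180.0, -0.0, 86.9]
ft_force: [0.3, -0.1, 0.4]
finger_gap: 85.3
grip_force: 0.0
```

Call:
play_rows:
  increments:
    - [1, [0, 0, 30], 0]
    - [1, [0, 0, 30], 0]
    - [1, [0, 0, 28], 0]
    - [1, [0, 0, 0], 0]
    - [-1, [0, 0, 0], 0]
    - [-1, [0, 0, 0], 0]
    - [-1, [0, 0, 0], 0]
    - [-1, [0, 0, 0], 0]
    - [-1, [0, 0, 0], 0]
    - [-1, [0, 0, 0], 0]
    - [-1, [0, 0, 0], 0]
    - [-1, [0, 0, 0], 0]

```text
time: 29.1
tool_pos: [478.1, -372.2, 20.1]
tcp_rot: [179.8, 0.1, 87.0]
ft_force: [-1.0, 1.2, 8.1]
finger_gap: 40.1
grip_force: 31.6
```

Call:
play_rows:
  increments:
    - [-1, [0, 0, -30], 0]
    - [-1, [0, 0, -30], 0]
    - [-1, [0, 0, -28], 0]
    - [-1, [0, 0, 0], -0.085]
    - [-1, [0, 0, 0], 0]
    - [-1, [0, 0, 0], 0]
    - [-1, [0, 0, 0], 0]

```text
time: 29.68
tool_pos: [475.9, -370.3, 104.2]
tcp_rot: [-179.9, -0.1, 91.8]
ft_force: [0.1, -0.2, -1.4]
finger_gap: 39.7
grip_force: 30.7
```

Call:
play_rows:
  increments:
    - [-1, [32, -0.8, 0], 0]
    - [-1, [32, -0.8, 0], 0]
    - [-1, [32, -0.8, 0], 0]
    - [-1, [32, -0.7, 0], 0]
    - [-1, [32, -0.7, 0], 0]
    - [-1, [32, -0.7, 0], 0]
    - [-1, [32, -0.7, 0], 0]
    - [-1, [32, -0.7, 0], 0]
    - [-1, [32, -0.7, 0], 0]
    - [-1, [32, -0.7, 0], 0]
    - [-1, [0, 0, 0], 0]
    - [-1, [0, 0, 0], 0]

```text
time: 30.68
tool_pos: [457.6, -49.8, 104.1]
tcp_rot: [-179.9, -0.0, 92.0]
ft_force: [-0.8, -0.4, -0.7]
finger_gap: 39.7
grip_force: 30.7
```

Call:
play_rows:
  increments:
    - [-1, [0, 0, 25], 0]
    - [-1, [0, 0, 25], 0]
    - [-1, [0, 0, 18], 0]
    - [-1, [0, 0, 8], 0]
    - [-1, [0, 0, 4], 0]
    - [-1, [0, 0, 1], 0]
    - [-1, [0, 0, 0], 0]
    - [1, [0, 0, 0], 0]
    - [1, [0, 0, 0], 0]
    - [1, [0, 0, 0], 0]
    - [1, [0, 0, 0], 0]
    - [1, [0, 0, 0], 0]

```text
time: 31.68
tool_pos: [458.9, -51.4, 24.5]
tcp_rot: [180.0, 0.0, 91.9]
ft_force: [-0.6, -0.5, 1.2]
finger_gap: 85.3
grip_force: 0.0
```

Call:
play_rows:
  increments:
    - [1, [0, 0, -28], 0]
    - [1, [0, 0, -28], 0]
    - [1, [0, 0, -28], 0]
    - [1, [0, 0, -28], 0]
    - [1, [0, 0, -28], 0]
    - [1, [0, 0, 0], 0]
    - [1, [0, 0, 0], 0]

```text
time: 32.27
tool_pos: [460.2, -51.7, 166.5]
tcp_rot: [179.7, 0.1, 91.9]
ft_force: [-0.3, -0.0, 0.3]
finger_gap: 85.7
grip_force: 0.0
```

Run:
```python
from h import *
s=sense();print(s["tool_pos"],s["tcp_rot"],s["ft_force"])
ss=[snapshot("top"),snapshot("scene")]
for c,x,y in (("green",459,-52),("cream",457,26),("orange",453,104)): locate(f"heel_{c}_c",heel(8),x,y,(0,),ss=ss)
pts(["tin_c","block_c"])
s=ss[1];cv2.imwrite("pics/crop4.png",cv2.resize(s["color"][150:290,150:370,::-1],None,fx=3,fy=3,interpolation=cv2.INTER_CUBIC))
```

```text
[460.23649748 -51.65736284 166.54426138] [1.79741263e+02 6.74450073e-02 9.18966726e+01] [-0.32553516 -0.04439135  0.25792487]
heel_green_c ([456.0, -53.0, 6.0], np.float64(0.07)) [315]
heel_green_c ([456.0, -53.0, 6.0], np.float64(0.07)) [315]
heel_cream_c ([459.6, 29.0, 11.8], np.float64(0.76)) [121, 267]
heel_cream_c ([459.7, 27.9, 11.3], np.float64(0.55)) [121]
heel_cream_c ([457.4, 27.9, -1.0], np.float64(0.19)) [267]
heel_orange_c ([453.5, 102.7, 1.1], np.float64(0.35)) [172, 275]
heel_orange_c ([455.0, 103.0, 0.5], np.float64(0.14)) [172]
heel_orange_c ([448.5, 104.6, 3.2], np.float64(0.13)) [275]
top tin_c []
top block_c [(0.72, [630.7, -213.5, 19.9])]
scene tin_c [(0.94, [640.8, -320.2, 21.6])]
scene block_c [(0.77, [627.3, -209.6, 19.2])]
```

View pics/crop4.png

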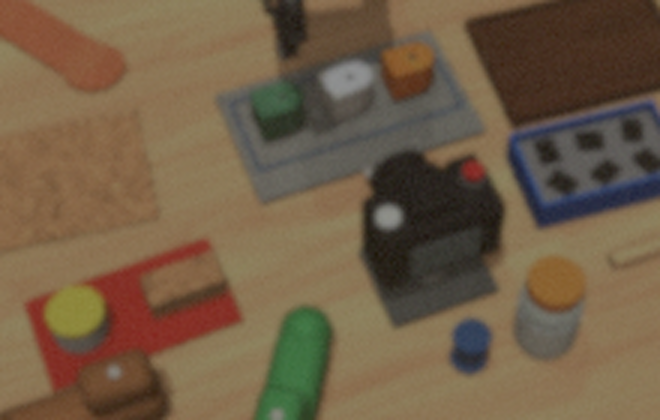

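Call:
play_rows:
  increments:
    - [-1, [0, 0, -25], 0]
    - [-1, [0, 0, 0], 0]
    - [-1, [15.6, 27.9, 0], 0]
    - [-1, [15.6, 27.9, 0], 0]
    - [-1, [15.6, 27.9, 0], 0]
    - [-1, [15.6, 27.9, 0], 0]
    - [-1, [15.6, 27.9, 0], 0]
    - [-1, [15.6, 27.9, 0], 0]
    - [-1, [15.6, 27.9, 0], 0]
    - [-1, [15.6, 27.9, 0], 0]
    - [-1, [0, 0, 0], 0]
    - [-1, [0, 0, 0], 0]

```text
time: 33.97
tool_pos: [678.1, 81.7, 187.3]
tcp_rot: [-179.9, 0.0, 92.0]
ft_force: [0.1, 0.5, -0.1]
finger_gap: 0.0
grip_force: 0.0
```

Call:
play_rows:
  increments:
    - [-1, [0, 0, 0], 0]
    - [-1, [0, 0, 0], 0]
    - [-1, [0, 0, 0], 0]

```text
time: 34.22
tool_pos: [677.3, 80.1, 190.1]
tcp_rot: [179.9, 0.0, 91.8]
ft_force: [-0.6, -0.8, 0.5]
finger_gap: -0.0
grip_force: 0.0
```

Run:
```python
from h import *
s=sense();print(s["tool_pos"],s["tcp_rot"],s["ft_force"],s["finger_gap"])
p=pts(["button_top"],("top","scene"))
s=snapshot("scene");h=cv2.cvtColor(s["color"],cv2.COLOR_RGB2HSV)
m=(((h[...,0]<6)|(h[...,0]>174))&(h[...,1]>140)&(h[...,2]>80))
uv=proj(s,np.array([[678,81,149.]]))[0];p=np.argwhere(m)[:,::-1];p=p[np.linalg.norm(p-uv,axis=1)<15]
print(uv,len(p),p.mean(0),atz(s,*p.mean(0),148))
cv2.imwrite("pics/crop5.png",cv2.resize(s["color"][150:250,240:380,::-1],None,fx=5,fy=5,interpolation=cv2.INTER_CUBIC))
```

```text
[677.29714686  80.05984854 190.12509234] [1.79944300e+02 7.66796205e-03 9.18484268e+01] [-0.59253961 -0.75008251  0.51835935] -0.022421226553929335
top button_top []
scene button_top [(0.45, [673.6, 88.2, 144.3])]
[307.27976114 206.11251713] 33 [307.09090909 206.75757576] [679.32188585  79.9318413  148.        ]
```

View pics/crop5.png

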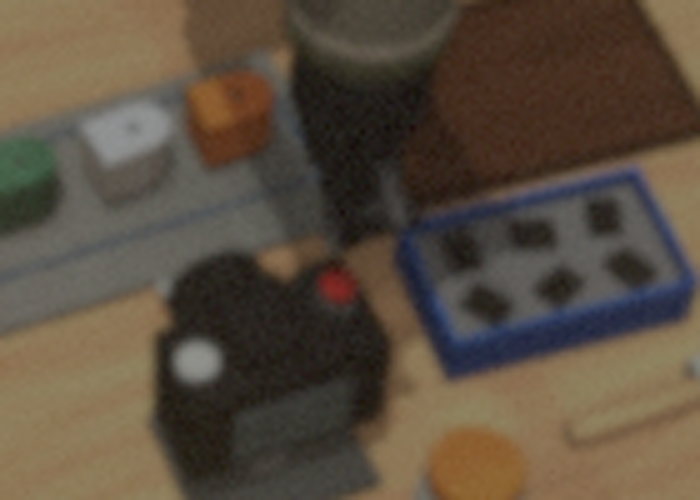

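Call:
play_rows:
  increments:
    - [-1, [0, 0, 15], 0]
    - [-1, [0, 0, 12], 0]
    - [-1, [0, 0, 6], 0]
    - [-1, [0, 0, 3], 0]
    - [-1, [0, 0, 0], 0]
    - [-1, [0, 0, 0], 0]
    - [-1, [0, 0, 0], 0]

```text
time: 35.05
tool_pos: [678.0, 80.8, 154.0]
tcp_rot: [179.9, -0.0, 91.9]
ft_force: [-0.1, -0.3, -0.2]
finger_gap: 0.1
grip_force: 0.0
```

Call:
play_rows:
  increments:
    - [-1, [0, 0, 1], 0]
    - [-1, [0, 0, 1], 0]
    - [-1, [0, 0, 1], 0]
    - [-1, [0, 0, 1], 0]
    - [-1, [0, 0, 0], 0]
    - [-1, [0, 0, 0], 0]
    - [-1, [0, 0, 0], 0]

```text
time: 35.63
tool_pos: [677.6, 80.8, 149.3]
tcp_rot: [-180.0, 0.0, 91.9]
ft_force: [0.9, 0.5, -0.7]
finger_gap: -0.1
grip_force: 0.0
```

Run:
```python
from h import *
s=sense();print(s["tool_pos"],s["tcp_rot"],s["ft_force"],s["wrist_torque"])
```

```text
[677.6079057   80.75657369 149.29138605] [-1.79994761e+02  5.98134794e-04  9.18919359e+01] [ 0.92164192  0.48582555 -0.65639041] [ 0.05407219 -0.02819004  0.00188092]
```

Call:
play_rows:
  increments:
    - [-1, [0, 0, 1], 0]
    - [-1, [0, 0, 1], 0]
    - [-1, [0, 0, 1], 0]
    - [-1, [0, 0, 0], 0]
    - [-1, [0, 0, 0], 0]

```text
time: 36.05
tool_pos: [677.8, 80.7, 146.4]
tcp_rot: [180.0, 0.0, 91.9]
ft_force: [-0.3, -0.2, 1.5]
finger_gap: -0.1
grip_force: 0.8
```

Call:
play_rows:
  increments:
    - [-1, [0, 0, 1], 0]
    - [-1, [0, 0, 0], 0]
    - [-1, [0, 0, 0], 0]

```text
time: 36.3
tool_pos: [677.7, 80.7, 145.4]
tcp_rot: [180.0, 0.0, 91.9]
ft_force: [0.6, -0.0, 1.8]
finger_gap: 0.2
grip_force: 0.9
```

Call:
play_rows:
  increments:
    - [-1, [0, 0, 0.7], 0]
    - [-1, [0, 0, 0], 0]
    - [-1, [0, 0, 0], 0]

```text
time: 36.55
tool_pos: [677.7, 80.7, 144.7]
tcp_rot: [180.0, 0.0, 91.9]
ft_force: [0.4, -0.3, 1.9]
finger_gap: 0.2
grip_force: 1.1
```

Contact as expected; approach the click in half-millimetre steps.

Call:
play_rows:
  increments:
    - [-1, [0, 0, 0.6], 0]
    - [-1, [0, 0, 0], 0]
    - [-1, [0, 0, 0], 0]

```text
time: 36.8
tool_pos: [677.7, 80.7, 144.1]
tcp_rot: [180.0, -0.0, 91.9]
ft_force: [0.7, 0.8, 3.2]
finger_gap: 0.0
grip_force: 1.4
```

Call:
play_rows:
  increments:
    - [-1, [0, 0, 0.6], 0]
    - [-1, [0, 0, 0], 0]
    - [-1, [0, 0, 0], 0]

```text
time: 37.05
tool_pos: [677.8, 80.7, 144.0]
tcp_rot: [180.0, 0.0, 91.9]
ft_force: [-0.7, -0.1, 6.5]
finger_gap: -0.1
grip_force: 2.9
```

Call:
play_rows:
  increments:
    - [-1, [0, 0, -0.2], 0]
    - [-1, [0, 0, 0], 0]
    - [-1, [0, 0, 0], 0]
    - [-1, [0, 0, 0], 0]

```text
time: 37.38
tool_pos: [677.8, 80.8, 144.0]
tcp_rot: [180.0, -0.0, 91.9]
ft_force: [-1.3, -1.2, 5.1]
finger_gap: 0.0
grip_force: 2.8
```

Call:
play_rows:
  increments:
    - [-1, [0, 0, 0], 0]
    - [-1, [0, 0, 0], 0]
    - [-1, [0, 0, 0], 0]
    - [-1, [0, 0, 0], 0]
    - [-1, [0, 0, 0], 0]
    - [-1, [0, 0, 0], 0]
    - [-1, [0, 0, 0], 0]
    - [-1, [0, 0, 0], 0]
    - [-1, [0, 0, 0], 0]
    - [-1, [0, 0, 0], 0]
    - [-1, [0, 0, 0], 0]
    - [-1, [0, 0, 0], 0]

```text
time: 38.38
tool_pos: [677.8, 80.7, 144.0]
tcp_rot: [180.0, 0.0, 91.9]
ft_force: [-1.1, 0.6, 5.9]
finger_gap: 0.3
grip_force: 2.8
```

Call:
play_rows:
  increments:
    - [-1, [0, 0, 0], 0]
    - [-1, [0, 0, 0], 0]
    - [-1, [0, 0, 0], 0]
    - [-1, [0, 0, 0], 0]

```text
time: 38.72
tool_pos: [677.8, 80.8, 144.0]
tcp_rot: [180.0, -0.0, 91.9]
ft_force: [-1.5, -0.1, 5.9]
finger_gap: -0.1
grip_force: 2.8
```

Call:
play_rows:
  increments:
    - [-1, [0, 0, 1.5], 0]
    - [-1, [0, 0, 1.5], 0]
    - [-1, [0, 0, 1.5], 0]
    - [-1, [0, 0, 1.5], 0]
    - [-1, [0, 0, 0.8], 0]
    - [-1, [0, 0, 0], 0]
    - [-1, [0, 0, 0], 0]
    - [-1, [0, 0, 0], 0]

```text
time: 39.38
tool_pos: [677.9, 80.8, 138.8]
tcp_rot: [179.9, 0.0, 91.9]
ft_force: [-6.5, -0.3, 14.1]
finger_gap: -0.2
grip_force: 6.8
```

Call:
play_rows:
  increments:
    - [-1, [0, 0, 0], 0]
    - [-1, [0, 0, -8], 0]
    - [-1, [0, 0, -22], 0]
    - [-1, [0, 0, -25], 0]
    - [-1, [3.8, -28, 0], 0]
    - [-1, [3.8, -28, 0], 0]
    - [-1, [3.8, -28, 0], 0]
    - [0, [3.8, -28, 0], 0]
    - [1, [3.8, -28, 0], 0]
    - [1, [3.7, -28, 0], 0]
    - [1, [3.7, -28, 0], 0]
    - [1, [3.7, -28, 0], 0]

```text
time: 40.38
tool_pos: [451.0, 103.4, 190.9]
tcp_rot: [-179.9, 0.0, 91.9]
ft_force: [-0.2, -0.3, -0.0]
finger_gap: 60.6
grip_force: 0.0
```

Call:
play_rows:
  increments:
    - [1, [0, 0, 28], 0]
    - [1, [0, 0, 28], 0]
    - [1, [0, 0, 28], 0]
    - [1, [0, 0, 0], 0]
    - [1, [0, 0, 0], 0]
    - [1, [0, 0, 0], 0]

```text
time: 40.88
tool_pos: [453.3, 103.5, 109.0]
tcp_rot: [180.0, -0.0, 91.9]
ft_force: [0.9, -0.4, 0.5]
finger_gap: 85.9
grip_force: 0.0
```

Run:
```python
from h import *
s=sense();print(s["tool_pos"],s["tcp_rot"],s["ft_force"])
ss=[snapshot("scene")]
for c,x,y in (("green",459,-52),("cream",457,26),("orange",453,104)): locate(f"heel_{c}_c",heel(8),x,y,(0,),ss=ss)
pts(["tin_c","block_c","button_top"])
```

```text
[453.32021996 103.47238512 108.96873077] [ 1.79965764e+02 -2.89810705e-03  9.18879320e+01] [ 0.91505878 -0.39434242  0.48515172]
heel_green_c ([456.6, -52.8, -1.4], np.float64(0.11)) [290]
heel_green_c ([456.6, -52.8, -1.4], np.float64(0.11)) [290]
heel_cream_c ([457.0, 28.4, -0.1], np.float64(0.1)) [287]
heel_cream_c ([457.0, 28.4, -0.1], np.float64(0.1)) [287]
heel_orange_c ([450.8, 103.3, -1.1], np.float64(0.12)) [284]
heel_orange_c ([450.8, 103.3, -1.1], np.float64(0.12)) [284]
top tin_c [(0.56, [637.0, -326.3, 21.9])]
top block_c [(0.63, [633.7, -210.0, 16.5])]
top button_top [(0.63, [630.7, -213.0, 18.7])]
scene tin_c [(0.79, [639.4, -320.9, 24.4])]
scene block_c [(0.59, [625.4, -209.9, 16.8])]
scene button_top [(0.51, [672.0, 87.1, 146.6])]
```

Call:
play_rows:
  increments:
    - [1, [0, 0, 30], 0]
    - [1, [0, 0, 30], 0]
    - [1, [0, 0, 26], 0]
    - [1, [0, 0, 0], 0]
    - [-1, [0, 0, 0], 0]
    - [-1, [0, 0, 0], 0]
    - [-1, [0, 0, 0], 0]
    - [-1, [0, 0, 0], 0]
    - [-1, [0, 0, 0], 0]
    - [-1, [0, 0, 0], 0]
    - [-1, [0, 0, 0], 0]
    - [-1, [0, 0, 0], 0]

```text
time: 42.48
tool_pos: [454.6, 103.7, 24.0]
tcp_rot: [179.8, -0.0, 91.9]
ft_force: [-1.3, 0.1, 7.8]
finger_gap: 39.5
grip_force: 31.1
```

Call:
play_rows:
  increments:
    - [-1, [0, 0, -30], 0]
    - [-1, [0, 0, -30], 0.072]
    - [-1, [28.2, 1.1, -26], 0]
    - [-1, [28.2, 1.1, 0], 0]
    - [-1, [28.2, 1.1, 0], 0]
    - [-1, [28.2, 1.1, 0], 0]
    - [-1, [28.2, 1.1, 0], 0]
    - [-1, [28.2, 1.1, 0], 0]
    - [-1, [28.2, 1.1, 0], 0]
    - [-1, [28.2, 1.1, 0], 0]
    - [-1, [28.2, 1.1, 0], 0]
    - [-1, [28.2, 1, 0], 0]

```text
time: 43.48
tool_pos: [474.8, 386.5, 108.6]
tcp_rot: [179.9, -0.0, 87.8]
ft_force: [0.8, -0.3, -0.7]
finger_gap: 39.6
grip_force: 30.7
```

Call:
play_rows:
  increments:
    - [-1, [0, 0, 0], 0]
    - [-1, [0, 0, 0], 0]
    - [-1, [0, 0, 25], 0]
    - [-1, [0, 0, 25], 0]
    - [-1, [0, 0, 22], 0]
    - [-1, [0, 0, 10], 0]
    - [-1, [0, 0, 4], 0]
    - [-1, [0, 0, 0], 0]
    - [-1, [0, 0, 0], 0]
    - [-1, [0, 0, 0], 0]

```text
time: 44.32
tool_pos: [475.5, 384.8, 23.0]
tcp_rot: [179.9, -0.1, 87.7]
ft_force: [0.1, 0.7, -1.9]
finger_gap: 39.8
grip_force: 30.9
```

Call:
play_rows:
  increments:
    - [-1, [0, 0, 2], 0]
    - [-1, [0, 0, 0], 0]
    - [1, [0, 0, 0], 0]
    - [1, [0, 0, 0], 0]
    - [1, [0, 0, 0], 0]
    - [1, [0, 0, 0], 0]
    - [1, [0, 0, 0], 0]
    - [1, [0, 0, -29], 0]
    - [1, [0, 0, -29], 0]
    - [1, [0, 0, -29], 0]
    - [1, [-29.8, -0.4, 0], 0]
    - [1, [-29.8, -0.4, 0], 0]

```text
time: 45.32
tool_pos: [473.2, 326.7, 110.0]
tcp_rot: [179.7, -0.2, 87.9]
ft_force: [0.4, -1.1, -1.2]
finger_gap: 85.2
grip_force: 0.0
```

Call:
play_rows:
  increments:
    - [1, [-29.8, -0.4, 0], 0]
    - [1, [-29.8, -0.4, 0], 0]
    - [1, [-29.8, -0.4, 0], 0]
    - [1, [-29.8, -0.4, 0], 0]
    - [1, [-29.8, -0.4, 0], 0]
    - [1, [-29.8, -0.4, 0], 0]
    - [1, [-29.8, -0.4, 0], 0]
    - [1, [-29.8, -0.4, 0], 0]
    - [1, [-29.8, -0.4, 0], 0]
    - [1, [-29.8, -0.4, 0], -0.072]
    - [1, [0, 0, 0], 0]
    - [1, [0, 0, 0], 0]

```text
time: 46.32
tool_pos: [455.9, 26.5, 106.9]
tcp_rot: [180.0, -0.0, 91.7]
ft_force: [-0.0, 0.3, -0.1]
finger_gap: 85.5
grip_force: 0.0
```

Run:
```python
from h import *
s=sense();print(s["tool_pos"],s["tcp_rot"],s["ft_force"])
s=snapshot("scene")
locate("heel_cream_c",heel(8),457,27,(0,),ss=[s])
locate("heel_orange_c",heel(5),475,385,(0,),ss=[s])
save(s,"scene6")
pts(["heel_green_c","heel_orange_c","tin_c"])
```

```text
[455.89627113  26.47254505 106.87116094] [ 1.79986848e+02 -4.10464019e-03  9.16861447e+01] [-0.01923116  0.26848472 -0.11037615]
heel_cream_c ([457.0, 27.0, 0.0], np.float64(0.0)) []
heel_orange_c ([476.1, 387.6, -3.3], np.float64(0.08)) [293]
heel_orange_c ([476.1, 387.6, -3.3], np.float64(0.08)) [293]
top heel_green_c [(0.48, [460.4, -54.0, 31.5])]
top heel_orange_c [(0.79, [476.4, 382.3, 24.5])]
top tin_c [(0.77, [634.3, -325.6, 21.5])]
scene heel_green_c [(0.53, [457.4, -51.8, 32.9])]
scene heel_orange_c [(0.78, [474.2, 387.5, 29.8])]
scene tin_c [(0.62, [641.0, -320.1, 23.5])]
```

View pics/scene6.png

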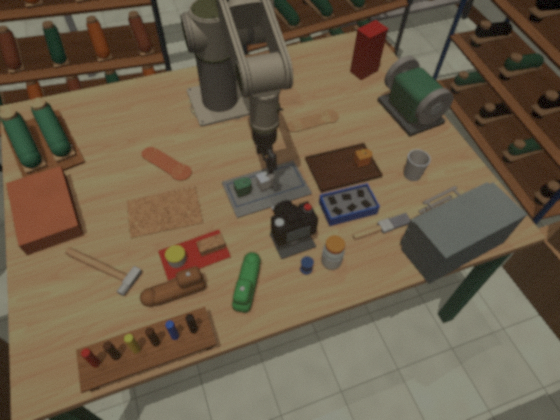

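Call:
play_rows:
  increments:
    - [1, [0, 0, 30], 0]
    - [1, [0, 0, 30], 0]
    - [1, [0, 0, 24], 0]
    - [1, [0, 0, 0], 0]
    - [-1, [0, 0, 0], 0]
    - [-1, [0, 0, 0], 0]
    - [-1, [0, 0, 0], 0]
    - [-1, [0, 0, 0], 0]
    - [-1, [0, 0, 0], 0]
    - [-1, [0, 0, 0], 0]
    - [-1, [0, 0, 0], 0]
    - [-1, [0, 0, 0], 0]

```text
time: 47.87
tool_pos: [457.7, 27.6, 25.0]
tcp_rot: [179.8, 0.0, 91.9]
ft_force: [-0.8, 0.2, 6.3]
finger_gap: 40.9
grip_force: 29.4
```

Call:
play_rows:
  increments:
    - [-1, [0, 0, -30], 0]
    - [-1, [0, 0, -30], 0.07]
    - [-1, [28.6, 0.4, -26], 0]
    - [-1, [28.6, 0.4, 0], 0]
    - [-1, [28.6, 0.4, 0], 0]
    - [-1, [28.6, 0.4, 0], 0]
    - [-1, [28.6, 0.4, 0], 0]
    - [-1, [28.6, 0.4, 0], 0]
    - [-1, [28.6, 0.4, 0], 0]
    - [-1, [28.6, 0.4, 0], 0]
    - [-1, [28.6, 0.4, 0], 0]
    - [-1, [28.6, 0.4, 0], 0]

```text
time: 48.87
tool_pos: [470.9, 315.1, 110.2]
tcp_rot: [179.9, -0.1, 87.9]
ft_force: [-0.2, -0.2, -0.9]
finger_gap: 41.1
grip_force: 30.4
```

Call:
play_rows:
  increments:
    - [-1, [0, 0, 0], 0]
    - [-1, [0, 0, 0], 0]
    - [-1, [0, 0, 25], 0]
    - [-1, [0, 0, 25], 0]
    - [-1, [0, 0, 22], 0]
    - [-1, [0, 0, 10], 0]
    - [-1, [0, 0, 4], 0]
    - [-1, [0, 0, 0], 0]
    - [-1, [0, 0, 0], 0]
    - [-1, [0, 0, 0], 0]

```text
time: 49.7
tool_pos: [471.6, 313.4, 24.2]
tcp_rot: [179.9, -0.1, 87.8]
ft_force: [-0.2, 0.5, -0.4]
finger_gap: 40.7
grip_force: 29.7
```

Call:
play_rows:
  increments:
    - [-1, [0, 0, 2], 0]
    - [-1, [0, 0, 0], 0]
    - [1, [0, 0, 0], 0]
    - [1, [0, 0, 0], 0]
    - [1, [0, 0, 0], 0]
    - [1, [0, 0, 0], 0]
    - [1, [0, 0, 0], 0]
    - [1, [0, 0, -29], 0]
    - [1, [0, 0, -29], 0]
    - [1, [0, 0, -29], 0]
    - [1, [-30.5, 0, 0], 0]
    - [1, [-30.5, 0, 0], 0]

```text
time: 50.7
tool_pos: [470.0, 253.5, 110.8]
tcp_rot: [179.7, -0.1, 88.0]
ft_force: [-0.7, -1.1, 0.1]
finger_gap: 85.5
grip_force: 0.0
```

Call:
play_rows:
  increments:
    - [1, [-30.5, 0, 0], 0]
    - [1, [-30.5, 0, 0], 0]
    - [1, [-30.5, 0, 0], 0]
    - [1, [-30.5, 0, 0], 0]
    - [1, [-30.5, 0, 0], 0]
    - [1, [-30.5, 0, 0], 0]
    - [1, [-30.5, 0, 0], 0]
    - [1, [-30.5, 0, 0], 0]
    - [1, [-30.5, 0, 0], 0]
    - [1, [-30.5, 0, 0], -0.072]
    - [1, [0, 0, 0], 0]
    - [1, [0, 0, 0], 0]

```text
time: 51.7
tool_pos: [456.8, -53.7, 107.8]
tcp_rot: [180.0, -0.0, 91.8]
ft_force: [0.4, 0.5, 0.4]
finger_gap: 85.4
grip_force: 0.0
```

Run:
```python
from h import *
s=sense();print(s["tool_pos"],s["tcp_rot"],s["ft_force"])
pts(["heel_green_c","heel_orange_c","heel_cream_c","tin_c"])
```

```text
[456.83756343 -53.68484247 107.81878007] [ 1.79995403e+02 -2.94105585e-03  9.17961183e+01] [0.35618707 0.54093196 0.35802144]
top heel_green_c []
top heel_orange_c [(0.61, [472.7, 385.8, 26.5])]
top heel_cream_c [(0.69, [470.2, 317.8, 29.6])]
top tin_c [(0.79, [636.9, -326.1, 22.7])]
scene heel_green_c [(0.82, [458.0, -52.8, 29.3])]
scene heel_orange_c [(0.64, [473.6, 386.7, 29.2])]
scene heel_cream_c [(0.69, [797.7, -151.3, -2.4])]
scene tin_c [(0.85, [639.3, -321.2, 22.1])]
```

Call:
play_rows:
  increments:
    - [1, [0, 0, 30], 0]
    - [1, [0, 0, 30], 0]
    - [1, [0, 0, 25], 0]
    - [1, [0, 0, 0], 0]
    - [-1, [0, 0, 0], 0]
    - [-1, [0, 0, 0], 0]
    - [-1, [0, 0, 0], 0]
    - [-1, [0, 0, 0], 0]
    - [-1, [0, 0, 0], 0]
    - [-1, [0, 0, 0], 0]
    - [-1, [0, 0, 0], 0]
    - [-1, [0, 0, 0], 0]

```text
time: 53.2
tool_pos: [458.8, -52.8, 24.9]
tcp_rot: [179.8, 0.1, 92.0]
ft_force: [-1.6, 1.2, 7.8]
finger_gap: 39.7
grip_force: 30.8
```

Call:
play_rows:
  increments:
    - [-1, [0, 0, -30], 0]
    - [-1, [0, 0, -30], 0.07]
    - [-1, [29.3, 0, -26], 0]
    - [-1, [29.3, 0, 0], 0]
    - [-1, [29.3, 0, 0], 0]
    - [-1, [29.3, 0, 0], 0]
    - [-1, [29.3, 0, 0], 0]
    - [-1, [29.3, 0, 0], 0]
    - [-1, [29.3, 0, 0], 0]
    - [-1, [29.3, 0, 0], 0]
    - [-1, [29.3, 0, 0], 0]
    - [-1, [29.3, 0, 0], 0]

```text
time: 54.2
tool_pos: [467.4, 242.0, 109.7]
tcp_rot: [179.9, -0.0, 88.0]
ft_force: [0.6, 0.0, 0.0]
finger_gap: 39.6
grip_force: 30.9
```

Call:
play_rows:
  increments:
    - [-1, [0, 0, 0], 0]
    - [-1, [0, 0, 0], 0]
    - [-1, [0, 0, 25], 0]
    - [-1, [0, 0, 25], 0]
    - [-1, [0, 0, 22], 0]
    - [-1, [0, 0, 10], 0]
    - [-1, [0, 0, 4], 0]
    - [-1, [0, 0, 0], 0]
    - [-1, [0, 0, 0], 0]
    - [-1, [0, 0, 0], 0]

```text
time: 55.03
tool_pos: [468.2, 240.3, 24.0]
tcp_rot: [179.9, -0.0, 88.0]
ft_force: [-0.5, 0.3, -0.5]
finger_gap: 39.3
grip_force: 31.0
```

Release and retreat upward, toward the base side, then check everything.

Call:
play_rows:
  increments:
    - [-1, [0, 0, 2], 0]
    - [-1, [0, 0, 0], 0]
    - [1, [0, 0, 0], 0]
    - [1, [0, 0, 0], 0]
    - [1, [0, 0, 0], 0]
    - [1, [0, 0, 0], 0]
    - [1, [0, 0, 0], 0]
    - [1, [0, 0, -30], 0]
    - [1, [0, 0, -30], 0]
    - [1, [0, 0, -30], 0]
    - [1, [0, 0, -30], 0]
    - [1, [0, 0, -30], 0]

```text
time: 56.03
tool_pos: [466.9, 240.3, 172.1]
tcp_rot: [-180.0, 0.0, 88.0]
ft_force: [1.4, -0.3, 1.9]
finger_gap: 85.3
grip_force: 0.0
```

Call:
play_rows:
  increments:
    - [1, [-30, -10, -10], 0]
    - [1, [-30, -10, -10], 0]
    - [1, [-30, -10, -10], 0]
    - [1, [-30, -10, 0], 0]
    - [1, [-30, -10, 0], 0]
    - [1, [0, 0, 0], 0]
    - [1, [0, 0, 0], 0]

```text
time: 56.62
tool_pos: [411.9, 91.1, 201.0]
tcp_rot: [179.9, -0.0, 87.8]
ft_force: [-0.1, -0.1, -0.5]
finger_gap: 85.5
grip_force: 0.0
```

Run:
```python
from h import *
s=sense();print(s["time"],s["tool_pos"])
ss=[snapshot("top"),snapshot("scene")]
for c,y,x in (("green",240,468),("cream",314,471),("orange",386,475)): locate(f"heel_{c}_c",heel(5),x,y,(0,),ss=ss[1:])
locate("block_c",box(40,80,4,34),631,-211,(0,),ss=ss)
pts(["heel_green_c","heel_cream_c","heel_orange_c","tin_c","spool","glue"])
a=cv2.resize(ss[0]["color"][130:280,140:400,::-1],None,fx=2.6,fy=2,interpolation=cv2.INTER_CUBIC)
b=cv2.resize(ss[1]["color"][130:280,140:400,::-1],None,fx=2.6,fy=2,interpolation=cv2.INTER_CUBIC)
cv2.imwrite("pics/fin.png",np.vstack([a,b]))
```

```text
56.6167 [411.86893271  91.14809728 200.98025387]
heel_green_c ([469.1, 245.7, -2.9], np.float64(0.07)) [312]
heel_green_c ([469.1, 245.7, -2.9], np.float64(0.07)) [312]
heel_cream_c ([469.3, 318.7, 4.1], np.float64(0.19)) [255]
heel_cream_c ([469.3, 318.7, 4.1], np.float64(0.19)) [255]
heel_orange_c ([475.1, 388.2, 11.0], np.float64(0.16)) [261]
heel_orange_c ([475.1, 388.2, 11.0], np.float64(0.16)) [261]
block_c ([630.1, -211.9, 5.6], np.float64(0.21)) [256, 434]
block_c ([630.8, -210.4, 4.3], np.float64(0.13)) [256]
block_c ([629.4, -212.2, 6.2], np.float64(0.06)) [434]
top heel_green_c [(0.53, [469.1, 243.2, 30.6])]
top heel_cream_c [(0.59, [472.3, 316.5, 31.6])]
top heel_orange_c [(0.69, [475.2, 384.2, 25.0])]
top tin_c [(0.71, [638.2, -325.5, 22.5])]
top spool [(0.56, [799.2, 37.3, -2.4])]
top glue [(0.61, [801.9, 120.9, -0.2])]
scene heel_green_c [(0.83, [469.6, 239.0, 24.2])]
scene heel_cream_c [(0.83, [469.0, 316.8, 33.3])]
scene heel_orange_c [(0.71, [474.3, 385.8, 30.7])]
scene tin_c [(0.92, [639.3, -321.6, 20.8])]
scene spool [(0.78, [796.6, 38.7, 0.2])]
scene glue [(0.66, [802.7, 124.3, -0.8])]
```

View pics/fin.png

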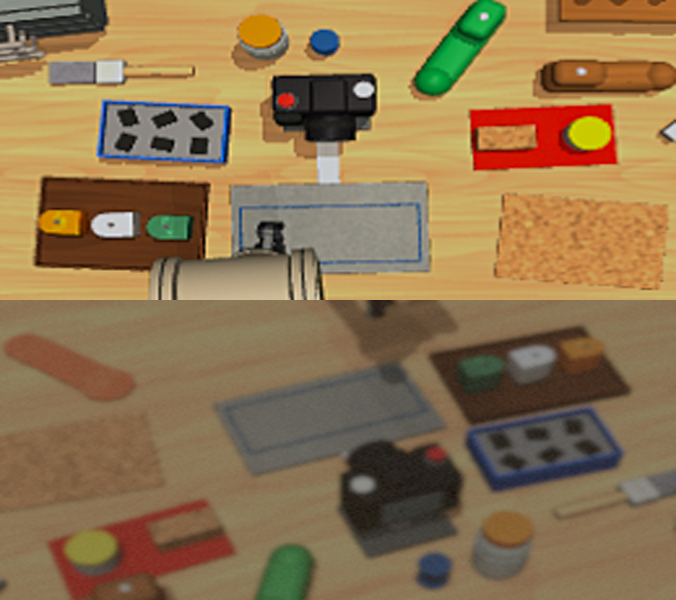

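```bash
python3 -c "
from bench import *
print(hand_in())"
```

```text
the job is handed in; nothing more can be done
None
```

The job is handed in: the tin (standing) and the sanding block are on the red mat, the button was held at its first click for over a second and then pressed fully down with all three heels standing in the frame, and the heels now stand upright in the tray. The sanding block is on the mat with only about 4 mm to spare at one end, and the green heel shifted about 3 cm on the cork mat before I picked it up, most likely the announced knock.

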